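# Shut the exposure tray and hold its timer at the third mark

### The job

Slide the black cover of the white exposure tray fully shut over the painted sample, and only then turn the blue timer's spring-return dial clockwise, past its first two clicks to the third (the red mark), neither short of it nor beyond. The dial springs back when let go, so finish while still holding it steady on the red mark. Leave the brush tin, the paint jar and the roll of tape where they stand.

Things in the scene. Friction and masses are not known exactly. Their poses are not given: they have to be found in the camera images.
- tray: white exposure tray, fixed to the table, 280 (its x) x 160 (y) x 50 mm high; origin at the centre of its underside. Its far (+x) half is an open recess 126 x 136 mm, 36 mm deep; its near half is a solid deck on which the open cover parks. Aluminium rails 12 mm high run along both long edges on top. Tray and timer stand side by side; which is left and which right varies
- cover (a joint): how far the black sliding cover is open, m: 0 = fully shut against the stop at the tray's +x end, up to 0.115 open. It starts about 0.07 to 0.11 open; to shut it, move it along the tray's +x axis by this amount. Slides with about 1.5 N of friction and stays where it is left
- cover_handle (a point): point in the middle of the yellow upright fin on the cover: 14 mm thick along the slide (tray x), 70 mm long across it (tray y), 34 mm high; this point is 17 mm above the cover plate (132 x 144 x 6 mm), 12 mm below the fin's top, and 79 mm above the table; its axes are the tray's. With the cover shut it is at tray x = +67 mm, y = 0
- recess (a point): centre of the floor of the tray's recess, 14 mm above the table; axes are the tray's
- sample: wooden sample board with four painted stripes, 80 x 90 x 6 mm, lying loose in the recess; origin at the centre of its underside
- timer: blue timer box, fixed to the table, 150 x 150 x 60 mm high; origin at the centre of its underside. The dial is in the middle of its top; four radial marks lie around it 48 to 64 mm from the dial's axis: white (rest) on the box's -x side, then, clockwise seen from above, yellow at 25 degrees (first click), orange at 50 (second) and a broader red one at 75 (third click)
- dial (a joint): angle of the dial, rad: 0 = rest, pointer at white; grows clockwise seen from above. Clicks (detents) at 0.436 (yellow), 0.873 (orange), 1.309 (red); hard stop at 1.6, past red. A spring returns it to 0 from any click when let go: 0.08 N m at rest to 0.15 at red, plus about 0.06 N m to get over the ridge 9 degrees before each click
- wing: the dial's black upright wing (grip): 70 mm long (its x), 14 mm thick (its y), 36 mm high, centred on the dial's vertical axis, on a disc of 28 mm radius; underside 68 mm, top 104 mm above the table; origin at the centre of its underside; a white stripe on top of its -x half is the pointer. May be pinched across its thickness and twisted, or pushed near an end
- wing_grip (a point): point on the dial's axis, 20 mm above the wing's underside (88 mm above the table); turns with the wing, axes as the wing's; at rest they are the timer's
- brush_tin: steel tin with three brushes, 68 mm across, about 195 mm high, loose; origin under its centre. Bystander
- paint_jar: glass paint jar with white cap, 64 mm across, 85 mm high, loose; origin under its centre. Bystander
- tape: roll of paper tape lying flat, 90 mm across, 24 mm high, loose; origin under its centre. Bystander

How it is judged:
On the way, in this order (a step that is already met when the one before it is completed fails the run):
1. the cover is fully shut (within 6 mm), the dial still at rest (value of joint cover below 0.006 m and value of joint dial below 0.2 rad), for 0.2 s.
2. the dial is turned to the third click (red mark, within 0.13 rad) by the fingers, the cover shut (value of joint cover below 0.006 m and value of joint dial between 1.18 and 1.44 rad and contact force between the fingers and wing above 0.5 N), for 0.3 s.
At the end, for the whole second after the job is handed in: Fingers hold the dial steady (under 0.1 rad/s, over 0.5 N on the wing) at the third click, 1.18 to 1.44 rad; cover shut within 6 mm; sample in the recess within 30 mm of its centre in x and y; brush tin, jar and tape upright (within 0.2 rad) and within 30 mm of their starts (all of step 2 and velocity of joint dial between -0.1 and 0.1 rad/s and x of sample in the frame of recess between -0.03 and 0.03 m and y of sample in the frame of recess between -0.03 and 0.03 m and z of sample in the frame of recess below 0.012 m and distance of each of brush_tin, paint_jar, tape from where it was at the start of the episode below 0.03 m and angle between each of brush_tin, paint_jar, tape's own z axis and vertical below 0.2 rad); the arm keeps its last pose, push and grip.
It fails at once if the dial is turned to its first click while the cover is open more than 15 mm (value of joint cover above 0.015 m and value of joint dial above 0.4 rad).
It fails at once if brush tin, paint jar or tape is shifted more than 30 mm or tipped over (distance of any of brush_tin, paint_jar, tape from where it was at the start of the episode above 0.03 m or angle between any of brush_tin, paint_jar, tape's own z axis and vertical above 0.5 rad).
It also fails if it takes over 45 s, if anything falls off the work surface, if the arm or the gripper's body presses on something with over 40 N, if the wrist force passes 120 N, or if a joint passes its speed limit or range.

### The arm

A 6-joint arm with a two-finger parallel gripper is mounted at the origin on the work surface. World frame = base frame: x ahead of the robot, y to its left, z up, the work surface at z = 0. Lengths are in m, angles in rad, forces in N, time in s.
With the tool pointing down it reaches from about 0.325 to 0.775 m from the base axis. Payload 9.3 kg.
Tool frame: the origin (TCP) lies at the very end of the fingers, on their centre line; the grasp point (between the pads) lies 19 mm behind it (hold_point_z is the z of the grasp point in the tool frame, in m); z points along the fingers, y is the line along which they close (so a half turn about z gives the same grasp; the last joint's range is limited). The gripper opens to 85 mm and grips with 20 to 120 N. Pads are 22 mm wide; open, the fingers measure 114 mm over their backs; the gripper's body (76 mm by 85 mm) begins 54 mm behind the grasp point. The pads swing forward as they close: fully open they stand 13 mm farther back than shut.
Start: joints at [-1.344, 0.259, 0.021, 1.334, 0, 1.418], TCP at [0.204, -0.511, 0.231] pointing down, gripper open.
Joint ranges: [-3.04, 3.04], [-0.91, 1.82], [-1.04, 1.36], [-1.92, 1.95], [-1.52, 1.45], [-3.14, 3.14]. Speed limits (rad/s): [2.22, 2.22, 2.79, 3.14, 3.14, 3.14].

### API

Orientations are given as [roll, pitch, yaw] about the fixed x, y, z axes, in that order (R = Rz(yaw) Ry(pitch) Rx(roll)).
In Python, from plant import get_obs, capture, calibration, finish_job, hold_point_z gives the robot as it stands.
- The arm moves only by the tool drive_tool, never from a script. Its argument "rows" is a list that holds one entry, the list of rows, each a list of 6 numbers: the shift along the tool's x, y, z as a fraction of full scale, then the turn, a rotation vector about the tool's x, y, z as a fraction of full scale. In form: [[[dx, dy, dz, rx, ry, rz], ...]]. A call has 1 to 5 rows; each row is the pose to reach, as a shift and turn from the pose commanded when the call began, along the tool's axes at that moment; what a row does not reach only later rows make up. Full scale, the value 1, is 80 cm for a shift and pi/4 rad for a turn. A row lasts 1/10 s, in which the tool goes at most 50 mm and 8.59 degrees, less where a joint would pass 70% of its speed; a pose out of reach is approached as far as the arm can. A call with a number of a shift or a turn outside -1 to 1 is refused whole. A call with a gripper value outside its range is refused whole. "gripper" is the finger opening in mm, from 0 to 85.4, set as the call begins (left out, the last holds). The fingers move at their own pace and stop on an object; the grip force is fixed at half the most. Time passes only in rows, so rows that repeat a pose let the fingers close. It gives the time, the measured TCP pose, the force, the opening and the grip force at its end, in the units of the state.
- get_obs(): the state, without advancing time (a new reading comes with each control period).
- capture(name): name is "scene" or "side" or "wrist"; returns the picture (384x512x3 uint8, blue, green, red); there is no depth.
- calibration(name): a dict with "vfov" (degrees; the focal length in pixels is half the picture's height over the tangent of half this angle, whatever the lens; pixels are square), "cx", "cy" (the principal point, pixels), "dist" ([k1, k2, p1, p2, k3] as OpenCV has them; the pictures are not rectified), "rvec" (rotation vector, rad) and "tvec" (3), from world to camera coordinates, as OpenCV has them; the wrist camera has in their place "T_tool_cam" (4x4, takes a point from camera to tool coordinates, whose origin is the TCP and whose axes are the flange's). Camera axes: x right, y down, z forward; pixel columns grow to the right and rows downward; lengths in m; the calibration is good to about 2 mm. A picture is of the moment at which its call begins: read the wrist's pose just before it. calibration takes no time and is no camera call.
- finish_job(): hands the job in; it is judged then, once.
The state is a dict: "t": time; "q": joint angles; "qvel": joint speeds; "tau": joint torques, N m; "ee_pos": TCP position; "ee_rot": TCP orientation; "ft_force": force on the tool from outside, world axes, zero at the start; "wrist_torque": the same for the moment, N m; "finger_gap": opening from 0.0 (shut) to 1.0 (fully open); "gripper_force": force on a finger pad.
Only numpy, scipy, OpenCV 4.12 (cv2) and the standard library are available. Lean on these libraries where they do the work, as an engineer would, in place of code of your own. Each camera call takes 0.05 s, during which the arm holds its last target. There are 200 camera calls.

## Working session

There is one attempt and no reset: what is moved stays moved. The work goes in short steps, Python scripts to look and compute and a tool call to move; the robot and the scene stay as the last step left them, time stands still between calls to the robot, and variables do not carry over. Pictures are saved under pics/ and viewed, at most 10 in all, crops included, and the job is handed in when it is done.

Besides the shell and the picture viewer there is one more tool, called after "Call:" as a command line: name --argument value ..., lists and objects as JSON in quotes. drive_tool: Moves the arm, as the interface text tells. Its arguments: {"type":"object","properties":{"rows":{"type":"array","items":{"type":"array","items":{"type":"array","items":{"type":"number"}}}},"gripper":{"type":"number"}},"required":["rows"]}

```bash
mkdir -p pics; python3 - <<'E'
from plant import *
import cv2,json
print(get_obs(), hold_point_z)
for n in("scene","side"):
    im=capture(n); cv2.imwrite(f"pics/{n}0.png",im); print(n,calibration(n))
a=cv2.imread("pics/scene0.png")
E
```

```text
{'t': 0.0, 'q': array([-1.34358642e+00,  2.59239576e-01,  2.07864684e-02,  1.33368536e+00,
       -3.25877206e-05,  1.41820715e+00]), 'qvel': array([ 0.00052888, -0.00081344,  0.00167312, -0.00116411,  0.00094121,
        0.00128742]), 'tau': array([ 7.12554429e-04, -5.55640090e+01,  3.44529068e+01,  1.36551104e-02,
       -1.36871827e-04,  6.11164921e-06]), 'ee_pos': array([ 0.20383653, -0.51055337,  0.23065014]), 'ee_rot': array([-3.14026115e+00, -1.71793454e-04,  3.79798990e-01]), 'ft_force': array([ 0.36901434, -0.62955064, -0.2677423 ]), 'wrist_torque': array([ 0.0027267 , -0.00059377, -0.02664966]), 'gripper_force': 0.0, 'finger_gap': 1.0010616923846245} -0.0187
scene {'vfov': 45.020041362770854, 'cx': 251.5265431694541, 'cy': 194.0098043661545, 'dist': array([-0.10272327,  0.        ,  0.        ,  0.        ,  0.        ]), 'rvec': array([ 1.82523312,  1.65615321, -0.72779424]), 'tvec': array([-0.04570475, -0.3809154 ,  1.69915822])}
side {'vfov': 57.61501976772703, 'cx': 251.06509439612574, 'cy': 190.84416031277087, 'dist': array([-0.09869581,  0.        ,  0.        ,  0.        ,  0.        ]), 'rvec': array([ 2.35020222, -0.19540556,  0.10663885]), 'tvec': array([-0.63848862,  0.11336844,  0.84185037])}
```

View pics/scene0.png

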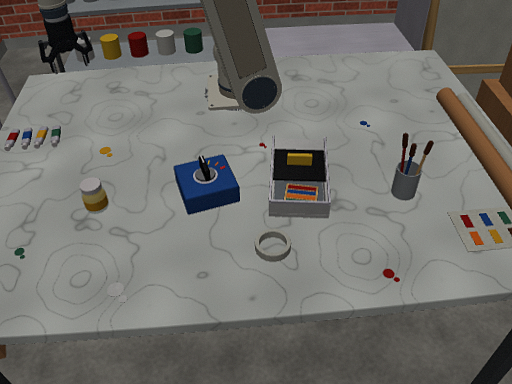

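View pics/side0.png

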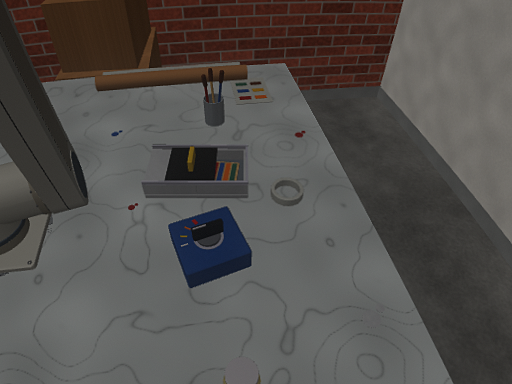

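The scene view shows the timer at (207,183), with the tray at (300,180) and its yellow fin at (299,158). The tape is at (272,247), the jar at (94,195) and the tin at (406,180). In the side view the fin is at (191,158) and the timer's dial at (208,235).

```bash
cat > h.py <<'E'
from plant import *
import cv2, numpy as np
from scipy.spatial.transform import Rotation as R
def cam(n, obs=None):
    c=calibration(n); f=192/np.tan(np.radians(c['vfov'])/2)
    K=np.array([[f,0,c['cx']],[0,f,c['cy']],[0,0,1]])
    if n=='wrist':
        T=np.eye(4); T[:3,:3]=R.from_euler('xyz',obs['ee_rot']).as_matrix(); T[:3,3]=obs['ee_pos']
        T=T@np.array(c['T_tool_cam']); return K,np.array(c['dist']),T[:3,:3],T[:3,3]
    Rw=cv2.Rodrigues(np.array(c['rvec']))[0]
    return K,np.array(c['dist']),Rw.T,-Rw.T@c['tvec']
def ray(C,px):
    K,d,Rc,o=C; u=cv2.undistortPoints(np.array(px,float).reshape(-1,1,2),K,d).reshape(-1,2)
    return o,(Rc@np.c_[u,np.ones(len(u))].T).T
def onz(C,px,z):
    o,v=ray(C,px); return o+v*((z-o[2])/v[:,2])[:,None]
def big(m):
    n,l,s,c=cv2.connectedComponentsWithStats(m); i=1+np.argmax(s[1:,4]); return (l==i).astype(np.uint8)*255,c[i],s[i]
def hsv(im,lo,hi): return cv2.inRange(cv2.cvtColor(im,cv2.COLOR_BGR2HSV),lo,hi)
E
python3 - <<'E'
from h import *
np.set_printoptions(precision=4,suppress=True)
for n,roi in(("scene",(280,145,325,168)),("side",(180,140,202,175))):
    im=cv2.imread(f"pics/{n}0.png"); C=cam(n)
    m=hsv(im,(20,120,80),(35,255,255)); r=np.zeros_like(m); r[roi[1]:roi[3],roi[0]:roi[2]]=255
    b,c,s=big(m&r); print(n,"fin",c,s,onz(C,c,.079))
    b,c,s=big(hsv(im,(100,120,40),(125,255,255))); h=cv2.convexHull(cv2.findContours(b,0,2)[0][0])
    p=cv2.approxPolyDP(h,4,True)[:,0]; print("blue",p.tolist()); print(onz(C,p,.06)[:,:2])
C=cam("scene")
print(onz(C,[[406,196],[95,206],[272,250]],0)[:,:2])
print(calibration("wrist"))
cr=cv2.imread("pics/side0.png")[135:300,130:310]; cv2.imwrite("pics/c1.png",cv2.resize(cr,None,fx=3.6,fy=3.6,interpolation=2))
E
```

```text
scene fin [299.2437 158.319 ] [287 153  25  12 279] [[0.5061 0.1363 0.079 ]]
blue [[223, 155], [238, 185], [238, 200], [188, 213], [174, 166]]
[[ 0.4437 -0.0745]
 [ 0.5758 -0.0399]
 [ 0.6329 -0.0438]
 [ 0.6658 -0.173 ]
 [ 0.4767 -0.2147]]
side fin [190.3571 154.5857] [187 147   7  16  70] [[0.5031 0.1464 0.079 ]]
blue [[226, 207], [250, 250], [250, 265], [190, 287], [169, 225]]
[[ 0.5776 -0.0448]
 [ 0.6135 -0.1787]
 [ 0.607  -0.2166]
 [ 0.4794 -0.2489]
 [ 0.4402 -0.0804]]
[[ 0.6079  0.4269]
 [ 0.5522 -0.4425]
 [ 0.7587  0.0304]]
{'vfov': 61.96667978200064, 'cx': 249.93928385802627, 'cy': 193.3300086213639, 'dist': array([-0.0623,  0.    ,  0.    ,  0.    ,  0.    ]), 'T_tool_cam': array([[-0.0014, -0.9626, -0.271 ,  0.0674],
       [ 1.    , -0.0016,  0.0004, -0.0001],
       [-0.0008, -0.271 ,  0.9626, -0.1423],
       [ 0.    ,  0.    ,  0.    ,  1.    ]])}
```

Call:
drive_tool --rows '[[[0.193,-0.152,-0.03,0,0,-0.95],[0.193,-0.152,-0.03,0,0,-0.95],[0.193,-0.152,-0.03,0,0,-0.95],[0.193,-0.152,-0.03,0,0,-0.95],[0.193,-0.152,-0.03,0,0,-0.95]]]' --gripper 0

```text
t: 0.6
ee_pos: [0.304, -0.3364, 0.2564]
ee_rot: [3.14, -0.0, 1.137]
ft_force: [0.0, 0.5, 0.2]
finger_gap: 0.145
gripper_force: 0.0
```

View pics/c1.png

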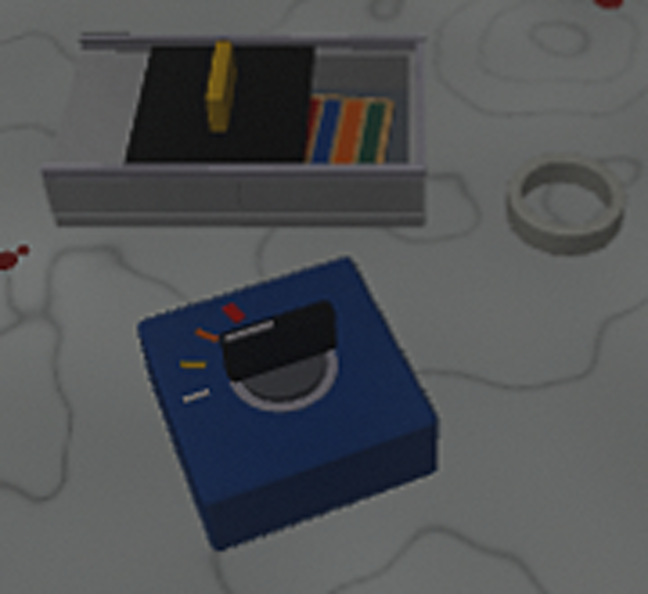

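The crop shows the tray almost square to the image, with the fin at side pixel ~(191,158). The timer is turned about 15°, and its marks run white, yellow, orange, red on the robot side.

Call:
drive_tool --rows '[[[0.245,0.021,-0.03,0,0,-0.95],[0.245,0.021,-0.03,0,0,-0.95],[0.245,0.021,-0.03,0,0,-0.95],[0.245,0.021,-0.03,0,0,-0.95],[0.245,0.021,-0.03,0,0,-0.95]]]'

```text
t: 1.1
ee_pos: [0.4036, -0.1664, 0.28]
ee_rot: [3.14, -0.0, 1.885]
ft_force: [-0.3, -0.3, -0.2]
finger_gap: 0.001
gripper_force: 0.0
```

Call:
drive_tool --rows '[[[0.164,0.166,-0.05,0,0,-0.95],[0.164,0.166,-0.05,0,0,-0.95],[0.164,0.166,-0.05,0,0,-0.95],[0.164,0.166,-0.05,0,0,-0.95],[0.164,0.166,-0.05,0,0,-0.95]]]'

```text
t: 1.6
ee_pos: [0.4912, -0.0026, 0.3196]
ee_rot: [3.14, 0.0, 2.629]
ft_force: [-0.4, -0.8, -0.3]
finger_gap: -0.001
gripper_force: 0.0
```

Call:
drive_tool --rows '[[[0,0,0,0,0,-0.65],[0,0,0,0,0,-0.65],[0,0,0,0,0,-0.65],[0,0,0,0,0,-0.65],[0,0,0,0,0,-0.65]]]'

```text
t: 2.1
ee_pos: [0.4895, -0.0062, 0.319]
ee_rot: [3.141, -0.001, 3.13]
ft_force: [-0.5, -0.1, 0.2]
finger_gap: -0.005
gripper_force: 0.0
```

```bash
python3 - <<'E'
from h import *
o=get_obs(); im=capture("wrist"); cv2.imwrite("pics/w1.png",im); print(o['ee_pos'],o['ee_rot'],o['q'])
np.save("w1.npy",np.r_[o['ee_pos'],o['ee_rot']])
E
```

```text
[ 0.48951037 -0.00616632  0.31896791] [ 3.14145556e+00 -7.11337502e-04  3.12952386e+00] [-1.84214757e-01  1.43078593e-01  9.25404209e-02  1.52098246e+00
  1.32163811e-05 -1.72145920e-01]
```

View pics/w1.png

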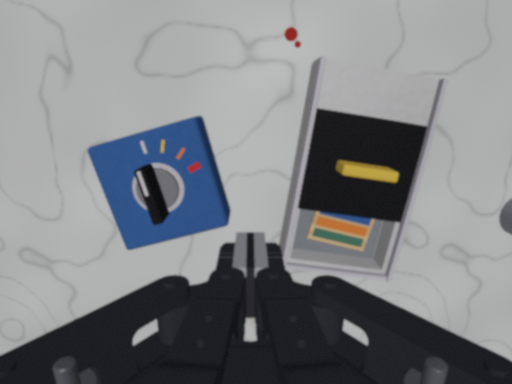

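The wrist view shows the timer's top with corners at (90,150), (200,118), (229,220) and (128,249), and the dial at (157,188). The black cover spans (300-427, 110-220), with the fin at (367,171).

```bash
python3 - <<'E'
from h import *
np.set_printoptions(precision=4,suppress=True)
im=cv2.imread("pics/w1.png"); w=np.load("w1.npy"); C=cam("wrist",dict(ee_pos=w[:3],ee_rot=w[3:]))
def rect(m,z,name):
    b,c,s=big(m); p=cv2.findContours(b,0,1)[0][0][:,0]; P=onz(C,p,z)[:,:2]
    (c,sz,a)=cv2.minAreaRect((P*1000).astype(np.float32)); print(name,s,np.array(c),np.array(sz),a); print(cv2.boxPoints((c,sz,a)).round(0).tolist())
V=cv2.cvtColor(im,cv2.COLOR_BGR2HSV)[...,2]
y=hsv(im,(18,120,80),(35,255,255)); y[:,:320]=0
print("yellow V", np.percentile(V[y>0],[5,25,50,75,95]), "blue V",np.percentile(V[hsv(im,(100,120,30),(125,255,255))>0],[5,25,50,75,95]))
rect(y,.096,"fin all"); rect(y&(V>np.percentile(V[y>0],70)-25).astype(np.uint8)*255,.096,"fin top")
k=np.zeros_like(y);k[100:225,295:430]=255
rect(cv2.inRange(im,(0,0,0),(45,45,45))&k,.062,"cover")
bl=hsv(im,(100,120,30),(125,255,255)); bl[:,260:]=0; rect(bl,.06,"timer all"); bl2=bl&(V>100).astype(np.uint8)*255
rect(bl2,.06,"timer V>100")
# wing pointer stripe, marks
k=np.zeros_like(y);k[120:225,100:225]=255
g=cv2.inRange(cv2.cvtColor(im,cv2.COLOR_BGR2HSV),(0,0,90),(179,70,255))&k
n,l,s,c=cv2.connectedComponentsWithStats(g)
for i in range(1,n):
    if s[i,4]>8: print("grey",s[i],c[i],onz(C,c[i],.06)[0,:2],onz(C,c[i],.104)[0,:2])
r=(hsv(im,(0,120,60),(6,255,255))|hsv(im,(172,120,60),(179,255,255)))&k; print("red",onz(C,big(r)[1],.06))
k2=np.zeros_like(y);k2[160:228,128:175]=255
rect(cv2.inRange(im,(0,0,0),(45,45,45))&k2,.104,"wing")
rect(cv2.inRange(im,(0,0,0),(25,25,25))&k2,.104,"wing25")
E
```

```text
yellow V [ 95. 137. 173. 185. 187.] blue V [ 89. 134. 135. 137. 138.]
fin all [336 160  64  23 957] [497.3506 131.021 ] [77.5965 18.7429] 81.0645980834961
[[482.0, 94.0], [501.0, 91.0], [513.0, 168.0], [494.0, 171.0]]
fin top [343 164  55  18 566] [498.8553 134.3203] [66.2642 12.4704] 80.85034942626953
[[487.0, 103.0], [500.0, 101.0], [510.0, 166.0], [498.0, 168.0]]
cover [ 300  110  126  111 9260] [500.2589 135.0149] [139.0929 126.0075] 80.90689086914062
[[427.0, 76.0], [551.0, 56.0], [573.0, 194.0], [449.0, 214.0]]
timer all [  89  118  140  131 9562] [ 521.4213 -122.9255] [144.2156 151.4902] 14.254470825195312
[[433.0, -67.0], [470.0, -214.0], [610.0, -179.0], [573.0, -32.0]]
timer V>100 [  89  118  139  131 9013] [ 522.0892 -125.5549] [144.2156 146.0644] 14.254470825195312
[[434.0, -73.0], [470.0, -214.0], [610.0, -179.0], [574.0, -37.0]]
grey [ 100  120   83   24 1043] [127.7555 127.7066] [ 0.4455 -0.1587] [ 0.4427 -0.142 ]
grey [203 120  22  74 854] [216.9965 144.8056] [ 0.4688 -0.0479] [ 0.4634 -0.0433]
grey [160 139   6  15  34] [162.1176 145.4706] [ 0.4685 -0.1172] [ 0.4631 -0.105 ]
grey [140 140   8  14  61] [143.2459 146.8525] [ 0.4697 -0.1414] [ 0.4643 -0.1266]
grey [151 163  34  49 935] [169.7444 184.539 ] [ 0.5193 -0.1115] [ 0.5083 -0.0999]
grey [132 171  17  39 355] [139.4676 189.3521] [ 0.5252 -0.1521] [ 0.5136 -0.136 ]
grey [100 183  17  42 378] [105.3016 210.0079] [ 0.5532 -0.2019] [ 0.5385 -0.1804]
red [[ 0.4966 -0.0785  0.06  ]]
wing [140 165  28  58 776] [ 519.9333 -121.549 ] [68.6796 21.1553] 13.18111515045166
[[484.0, -119.0], [489.0, -140.0], [556.0, -124.0], [551.0, -103.0]]
wing25 [142 166  25  55 530] [ 518.7402 -118.1992] [66.2773 15.1654] 9.094202995300293
[[485.0, -116.0], [487.0, -131.0], [553.0, -120.0], [550.0, -105.0]]
```

Call:
drive_tool --rows '[[[0.046,0.183,0,0,0,0.186],[0.046,0.183,0.02,0,0,0.186],[0.046,0.183,0.1,0,0,0.186],[0.046,0.183,0.17,0,0,0.186],[0.046,0.183,0.23,0,0,0.186]]]'

```text
t: 2.65
ee_pos: [0.4555, 0.137, 0.1737]
ee_rot: [3.141, 0.002, 2.982]
ft_force: [1.0, 0.1, -0.3]
finger_gap: -0.0
gripper_force: 0.0
```

Call:
drive_tool --rows '[[[0,0,0.03,0,0,0],[0,0,0.06,0,0,0],[0,0,0.076,0,0,0],[0,0,0.076,0,0,0]]]'

```text
t: 3.05
ee_pos: [0.4548, 0.1354, 0.1122]
ee_rot: [-3.141, -0.003, 2.981]
ft_force: [0.3, -0.8, 0.5]
finger_gap: -0.002
gripper_force: 0.0
```

Call:
drive_tool --rows '[[[0,0.007,0.025,0,0,0],[0,0.007,0.048,0,0,0],[0,0.007,0.048,0,0,0]]]'

```text
t: 3.35
ee_pos: [0.456, 0.141, 0.0746]
ee_rot: [-3.141, -0.002, 2.981]
ft_force: [-0.3, 0.0, 0.7]
finger_gap: 0.001
gripper_force: 0.0
```

Call:
drive_tool --rows '[[[-0.025,0,0,0,0,0],[-0.045,0,0,0,0,0],[-0.06,0,0,0,0,0],[-0.08,0,0,0,0,0],[-0.1,0,0,0,0,0]]]'

```text
t: 3.85
ee_pos: [0.5365, 0.1284, 0.0767]
ee_rot: [3.141, 0.0, 2.982]
ft_force: [-1.7, 1.4, 0.9]
finger_gap: -0.001
gripper_force: 1.0
```

```bash
python3 - <<'E'
from h import *
np.set_printoptions(precision=4,suppress=True)
o=get_obs(); print(o['ee_pos'],o['ft_force'])
im=capture("side"); cv2.imwrite("pics/s2.png",cv2.resize(im[120:300,110:330],None,fx=3.5,fy=3.5,interpolation=2))
E
```

```text
[0.5365 0.1284 0.0767] [-1.7392  1.3617  0.8953]
```

View pics/s2.png

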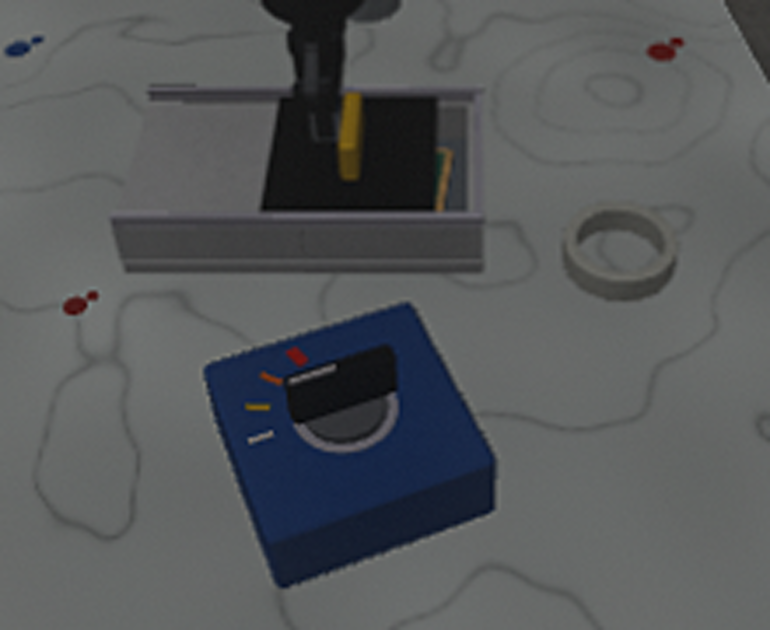

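The cover is moving with the fingers behind the fin at (345,135) in the crop. A gap of roughly 20–25 mm remains, and the dial is still at rest.

Call:
drive_tool --rows '[[[-0.008,0,0,0,0,0],[-0.014,0,0,0,0,0],[-0.02,0,0,0,0,0],[-0.025,0,0,0,0,0]]]'

```text
t: 4.3
ee_pos: [0.5556, 0.1252, 0.0757]
ee_rot: [-3.142, 0.0, 2.983]
ft_force: [-1.0, 0.6, 1.6]
finger_gap: -0.004
gripper_force: 0.8
```

Call:
drive_tool --rows '[[[-0.005,0,0,0,0,0],[-0.01,0,0,0,0,0],[-0.01,0,0,0,0,0]]]'

```text
t: 4.6
ee_pos: [0.5641, 0.1239, 0.0755]
ee_rot: [3.142, 0.001, 2.982]
ft_force: [-0.7, 0.1, 0.2]
finger_gap: -0.001
gripper_force: 0.0
```

Call:
drive_tool --rows '[[[-0.004,0,0,0,0,0],[-0.008,0,0,0,0,0]]]'

```text
t: 4.8
ee_pos: [0.5648, 0.1237, 0.0753]
ee_rot: [-3.141, -0.01, 2.984]
ft_force: [-33.6, 4.7, 24.1]
finger_gap: -0.005
gripper_force: 17.0
```

Call:
drive_tool --rows '[[[-0.004,0,0,0,0,0],[-0.008,0,0,0,0,0]]]'

```text
t: 5.0
ee_pos: [0.5649, 0.1237, 0.0752]
ee_rot: [-3.141, -0.02, 2.985]
ft_force: [-60.2, 8.7, 42.3]
finger_gap: -0.001
gripper_force: 30.9
```

The cover has hit its stop, so I back off and lift.

Call:
drive_tool --rows '[[[0.02,0,0,0,0,0],[0.035,0,0,0,0,0],[0.04,0,-0.06,0,0,0],[0.04,0,-0.12,0,0,0],[0.04,0,-0.18,0,0,0]]]'

```text
t: 5.5
ee_pos: [0.5443, 0.1269, 0.2213]
ee_rot: [-3.142, 0.001, 2.983]
ft_force: [1.4, 0.8, 0.9]
finger_gap: 0.0
gripper_force: 0.0
```

```bash
python3 - <<'E'
from h import *
np.set_printoptions(precision=4,suppress=True)
o=get_obs(); print(o['ee_pos'],o['ee_rot'],o['ft_force'])
im=capture("side"); cv2.imwrite("pics/s3.png",cv2.resize(im[120:300,110:330],None,fx=3.5,fy=3.5,interpolation=2))
E
```

```text
[0.5443 0.1269 0.2213] [-3.1415  0.0006  2.9826] [1.3572 0.7661 0.8713]
```

View pics/s3.png

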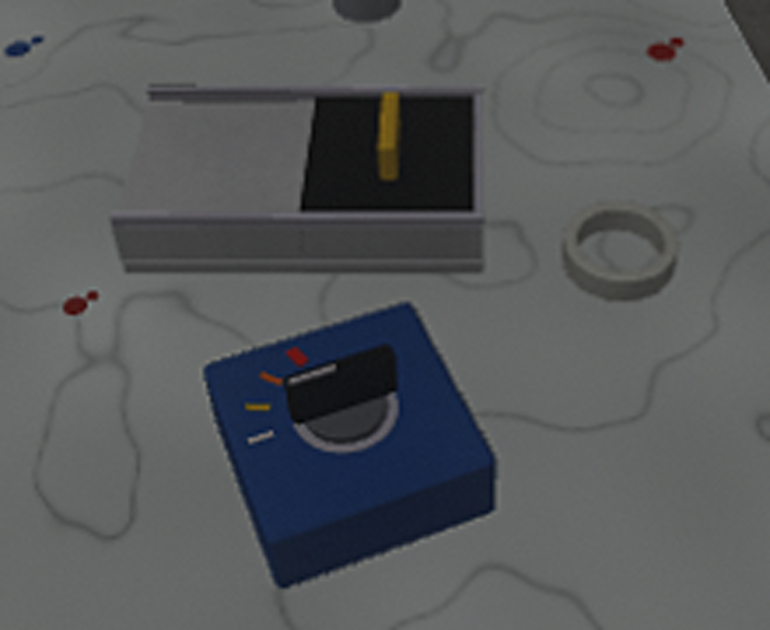

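The cover is shut: in the crop its far edge at (473,150) sits against the tray's end, and the dial is still at rest. I move above the dial next.

Call:
drive_tool --rows '[[[-0.025,-0.318,0,0,0,-0.52],[-0.025,-0.318,0,0,0,-0.52],[-0.025,-0.318,0,0,0,-0.52],[-0.025,-0.318,0,0,0,-0.52],[-0.025,-0.318,0,0,0,-0.52]]]' --gripper 60

```text
t: 6.05
ee_pos: [0.5252, -0.1129, 0.2197]
ee_rot: [-3.141, 0.001, -2.891]
ft_force: [1.0, -0.2, 0.7]
finger_gap: 0.705
gripper_force: 0.0
```

Call:
drive_tool --rows '[[[0,0,0,0,0,0],[0,0,0,0,0,0]]]'

```text
t: 6.25
ee_pos: [0.5253, -0.1124, 0.2194]
ee_rot: [-3.141, 0.0, -2.895]
ft_force: [0.4, -0.4, -0.1]
finger_gap: 0.707
gripper_force: 0.0
```

```bash
python3 - <<'E'
from h import *
np.set_printoptions(precision=4,suppress=True)
o=get_obs(); im=capture("wrist"); cv2.imwrite("pics/w2.png",im); print(o['ee_pos'],o['ee_rot'],o['q'])
C=cam("wrist",o); bl=hsv(im,(100,120,30),(125,255,255))
b,c,s=big(bl); print(s)
p=cv2.findContours(b,0,1)[0][0][:,0]; print(cv2.minAreaRect((onz(C,p,.06)[:,:2]*1000).astype(np.float32)))
H=cv2.cvtColor(im,cv2.COLOR_BGR2HSV)
hull=cv2.fillConvexPoly(np.zeros_like(b),cv2.convexHull(p),255); hull=cv2.erode(hull,np.ones((9,9)))
for n,m in(("red",hsv(im,(0,120,60),(6,255,255))|hsv(im,(172,120,60),(179,255,255))),("white",cv2.inRange(H,(0,0,130),(179,70,255)))):
    k,l,s,c=cv2.connectedComponentsWithStats(m&hull)
    for i in range(1,k):
        if s[i,4]>25: print(n,s[i],onz(C,c[i],.06)[0,:2],onz(C,c[i],.104)[0,:2])
E
```

```text
[ 0.5253 -0.1124  0.2194] [-3.1414  0.0003 -2.8954] [-0.3671  0.2401 -0.034   1.2963  0.     -0.6133]
[  156    94   159   148 17112]
((522.7333374023438, -127.27944946289062), (144.56781005859375, 144.8579559326172), 14.28519344329834)
red [285 154  16  10 117] [ 0.4967 -0.0782] [ 0.491  -0.0857]
white [232 105   6  19 100] [ 0.4695 -0.1412] [ 0.4678 -0.1395]
white [243 139  29  68 546] [ 0.5158 -0.1055] [ 0.5073 -0.109 ]
white [201 140  26  66 483] [ 0.5271 -0.1512] [ 0.517  -0.1481]
white [231 146   5  36 163] [ 0.5142 -0.1322] [ 0.5059 -0.1318]
```

View pics/w2.png

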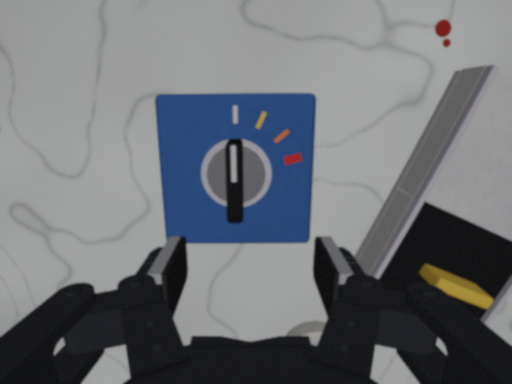

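The wrist view shows the timer squarely aligned with the tool. The wing is at (235,180), its pointer is on white, and the tool is aligned to within 0.2° of the box.

Call:
drive_tool --rows '[[[0.007,-0.017,0.04,0,0,0],[0.007,-0.017,0.09,0,0,0],[0.007,-0.017,0.14,0,0,0],[0.007,-0.017,0.18,0,0,0],[0.007,-0.017,0.18,0,0,0]]]'

```text
t: 6.8
ee_pos: [0.5212, -0.123, 0.072]
ee_rot: [3.137, -0.005, -2.89]
ft_force: [-0.2, -0.0, 0.4]
finger_gap: 0.704
gripper_force: 0.0
```

Call:
drive_tool --rows '[[[0,0,0,0,0,0],[0,0,0,0,0,0]]]'

```text
t: 7.0
ee_pos: [0.5245, -0.1252, 0.0775]
ee_rot: [-3.14, 0.002, -2.891]
ft_force: [-0.1, 0.1, 0.6]
finger_gap: 0.702
gripper_force: 0.0
```

Call:
drive_tool --rows '[[[0.002,-0.002,0,0,0,0],[0.002,-0.002,0,0,0,0]]]'

```text
t: 7.2
ee_pos: [0.5227, -0.1277, 0.0768]
ee_rot: [-3.14, 0.002, -2.892]
ft_force: [0.3, 0.3, 0.7]
finger_gap: 0.703
gripper_force: 0.0
```

Call:
drive_tool --rows '[[[0,0,0,0,0,0],[0,0,0,0,0,0],[0,0,0,0,0,0],[0,0,0,0,0,0],[0,0,0,0,0,0]]]' --gripper 0

```text
t: 7.7
ee_pos: [0.5221, -0.1275, 0.0758]
ee_rot: [-3.141, 0.0, -2.892]
ft_force: [-1.4, 0.2, 3.8]
finger_gap: 0.156
gripper_force: 59.1
```

Call:
drive_tool --rows '[[[0,0,0,0,0,0.16],[0,0,0,0,0,0.32],[0,0,0,0,0,0.48],[0,0,0,0,0,0.64],[0,0,0,0,0,0.8]]]'

```text
t: 8.2
ee_pos: [0.5222, -0.1256, 0.0758]
ee_rot: [3.138, -0.001, 2.759]
ft_force: [0.0, 11.1, 6.3]
finger_gap: 0.152
gripper_force: 59.7
```

Call:
drive_tool --rows '[[[0,0,0,0,0,0.16],[0,0,0,0,0,0.32],[0,0,0,0,0,0.48],[0,0,0,0,0,0.64],[0,0,0,0,0,0.7]]]'

```text
t: 8.7
ee_pos: [0.5232, -0.1243, 0.0758]
ee_rot: [3.136, -0.003, 2.211]
ft_force: [6.4, 17.4, 4.8]
finger_gap: 0.156
gripper_force: 59.5
```

Call:
drive_tool --rows '[[[0,0,0,0,0,0.08],[0,0,0,0,0,0.165],[0,0,0,0,0,0.165],[0,0,0,0,0,0.165],[0,0,0,0,0,0.165]]]'

```text
t: 9.2
ee_pos: [0.5235, -0.1241, 0.0758]
ee_rot: [3.135, -0.004, 2.086]
ft_force: [6.9, 18.6, 3.6]
finger_gap: 0.153
gripper_force: 59.5
```

```bash
python3 - <<'E'
from h import *
np.set_printoptions(precision=4,suppress=True)
o=get_obs(); print(o['ee_pos'],o['ee_rot'],o['ft_force'],o['wrist_torque'],o['gripper_force'])
a=capture("side")[190:290,150:270]; b=capture("scene")[140:220,160:256]
cv2.imwrite("pics/f.png",np.hstack([cv2.resize(a,(400,333),interpolation=2),cv2.resize(b,(400,333),interpolation=2)]))
E
```

```text
[ 0.5235 -0.1241  0.0758] [ 3.1355 -0.0039  2.0863] [ 6.8557 18.6455  3.5766] [ 3.5989 -1.3795  0.2064] 59.47455167770386
```

View pics/f.png

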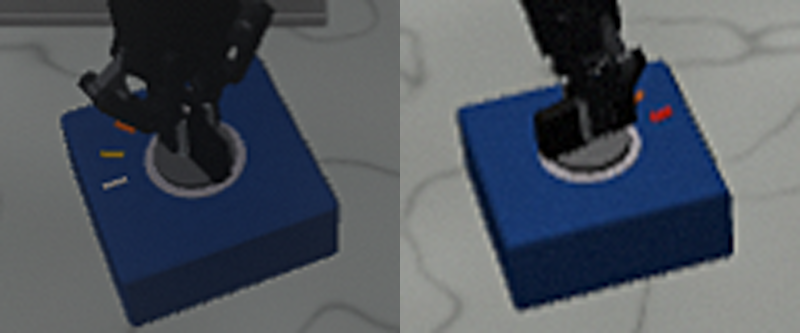

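The crops show the wing pinched and turned. In the scene crop its far end is at about (537,130), pointing away from the red mark at (660,115). I'll check its angle by projecting the expected wing corners.

```bash
python3 - <<'E'
from h import *
np.set_printoptions(precision=0,suppress=True)
for n,x0,y0,sx,sy,ox in(("side",150,190,400/120,3.33,0),("scene",160,140,400/96,333/80,400)):
    K,d,Rc,o=cam(n)
    for a in(1.11,1.309,1.5):
        th=.249-a; u=np.array([np.cos(th),np.sin(th)]); v=np.array([-u[1],u[0]]); c=np.array([.523,-.1265])
        P=np.array([[*(c+.035*u+s*.007*v),z] for s in(-1,1) for z in(.068,.104)])
        p=cv2.projectPoints(P,Rc.T,-Rc.T@o,K,d)[0][:,0]
        print(n,a,((p-[x0,y0])*[sx,sy]+[ox,0]).tolist().__repr__()[:200] if 0 else np.round((p-[x0,y0])*[sx,sy]+[ox,0]).tolist())
im=cv2.imread("pics/f.png")
b=(im.max(2)<30).astype(np.uint8)
for y in(100,110,120,130,140,150,160): print(y,np.where(b[y,400:])[0][[0,-1]]+400)
for y in(150,160,170,180): print("s",y,np.where(b[y,140:250])[0][[0,-1]]+140 if b[y,140:250].any() else None)
E
```

```text
side 1.11 [[218.0, 181.0], [215.0, 147.0], [232.0, 168.0], [230.0, 134.0]]
side 1.309 [[208.0, 186.0], [205.0, 152.0], [226.0, 175.0], [223.0, 141.0]]
side 1.5 [[198.0, 189.0], [195.0, 155.0], [218.0, 181.0], [215.0, 147.0]]
scene 1.11 [[541.0, 155.0], [535.0, 114.0], [555.0, 165.0], [549.0, 123.0]]
scene 1.309 [[537.0, 149.0], [530.0, 107.0], [547.0, 161.0], [541.0, 119.0]]
scene 1.5 [[534.0, 143.0], [528.0, 101.0], [541.0, 156.0], [535.0, 114.0]]
100 [564 632]
110 [545 634]
120 [535 635]
130 [537 616]
140 [539 584]
150 [540 627]
160 [555 617]
s 150 [170 227]
s 160 [193 231]
s 170 [203 229]
s 180 [210 223]
```

```bash
python3 - <<'E'
from h import *
np.set_printoptions(precision=1,suppress=True)
for n,roi,sc in(("side",(150,190,270,290),3.33),("scene",(160,140,256,220),4.17)):
    K,d,Rc,o=cam(n); im=cv2.imread(f"pics/{n}0.png")
    m=hsv(im,(0,120,50),(7,255,255))|hsv(im,(172,120,50),(179,255,255)); k=np.zeros_like(m); k[roi[1]:roi[3],roi[0]:roi[2]]=255
    th=np.pi+.249-1.309; P=np.array([[.523+.056*np.cos(th),-.1265+.056*np.sin(th),.06]])
    p=cv2.projectPoints(P,Rc.T,-Rc.T@o,K,d)[0][:,0]; _,c,s=big(m&k); print(n,s,"obs-pred in crop px",(c-p)*sc)
E
```

```text
side [192 219   6   6  20] obs-pred in crop px [[5.4 0.7]]
scene [220 166   5   3  10] obs-pred in crop px [[-2.8  1.6]]
```

The side view agrees with 1.309 rad once its 5 px offset is removed. The flat pinch also ties the wing's angle to the tool's turn of 1.305 rad. I hold a moment longer, then hand in.

Call:
drive_tool --rows '[[[0,0,0,0,0,0],[0,0,0,0,0,0],[0,0,0,0,0,0],[0,0,0,0,0,0]]]'

```text
t: 9.7
ee_pos: [0.5235, -0.1241, 0.0758]
ee_rot: [3.135, -0.004, 2.086]
ft_force: [7.2, 18.1, 5.0]
finger_gap: 0.149
gripper_force: 59.5
```

```bash
python3 -c "
from plant import *
o=get_obs(); print(o['ee_rot'],o['qvel'],o['gripper_force']); print(finish_job())"
```

```text
[ 3.13544241 -0.00394491  2.0862975 ] [ 2.65739159e-04 -9.81728396e-04  7.37663796e-04 -4.60262986e-05
  4.18150867e-04 -4.10565867e-04] 59.474764466285706
the job is handed in; nothing more can be done
None
```

I shut the cover against its stop, then turned the dial clockwise about 1.305 rad to the red mark (1.309) and handed in at about 9.7 s, still holding it steady; no verdict came back, and one of my two camera checks of the dial angle (the scene view) did not clearly agree.

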